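# Clear the oil pot from the reject box and bin the small union

### The arm

A 6-joint arm with a two-finger parallel gripper is mounted at the origin on a cart in front of the work surface, level with it; the furniture and walls round the work are solid. World frame = base frame: x ahead of the robot, y to its left, z up, the work surface at z = 0. Lengths are in m, angles in rad, forces in N, time in s.
With the tool pointing down it reaches from about 0.325 to 0.9 m from the base axis. Payload 3.5 kg.
Tool frame: the origin (TCP) lies at the very end of the fingers, on their centre line; the grasp point (between the pads) lies manip.hold_point_z behind it (manip.hold_point_z is the distance from the TCP to the grasp point, in m); z points along the fingers, y is the direction in which the jaws open and shut (so a half turn about z gives the same grasp; the last joint's range is limited). The gripper opens to 85 mm and grips with 20 to 120 N. Pads are 22 mm wide; open, the fingers measure 114 mm over their backs; the gripper's body (76 mm by 85 mm) begins 54 mm behind the grasp point. The pads swing forward as they close: fully open they stand 13 mm farther back than shut.
Start: joints at [1.22, 0.276, -0.026, 1.268, 0, 1.467], TCP at [0.153, 0.606, 0.231] pointing down, gripper open.
Joint ranges: [-3.12, 3.12], [-0.85, 1.88], [-1.08, 1.24], [-1.95, 2.15], [-1.57, 1.53], [-3.14, 3.14]. Speed limits (rad/s): [2.57, 2.57, 3.14, 3.14, 3.14, 3.14].

### API

Orientations are given as a 3x3 rotation matrix whose columns are the frame's x, y, z axes.
In Python, from station import manip gives the robot as it stands. The module is installed in compiled form; this text tells all that it offers. Calls block until the motion is done:
- manip.move_ptp(position, orientation): joint-space move of the TCP to a pose.
- manip.movel(position, frame=None, vel=0.15, threshold=None): straight line of the TCP; frame=None keeps the orientation; vel is the mean speed in m/s. With threshold (N) it stops when the force on the tool has changed by that much, and returns True; else False.
- manip.set_joints(angles): joint-space move.
- manip.grip(opening, force=None): finger opening in m; force is the grip in N (None keeps the last); returns when the fingers have stopped.
- manip.pause(seconds).
- manip.inverse_kinematics(position, orientation): joint angles nearest the present ones, or None.
- manip.get_obs(): the state.
- manip.capture(name): name is "scene" or "side" or "wrist"; returns a dict with "pixels" (480x640x3 uint8, red, green, blue), "K" (3x3 intrinsics, pixels), "position" and "attitude" of the camera in the world. Camera axes: x right, y up, looking along -z (the intrinsics and any distortion apply to the point x, -y, -z); pixel columns grow to the right and rows downward; lengths in m; the calibration is good to about 2 mm. A picture is of the moment at which its call begins. There is no depth.
A pose or a line that the arm cannot do raises manip.MotionError and nothing moves.
- manip.close_job(): hands the job in, once; it reports no verdict.
The state is a dict: "time_s": time; "qpos": joint angles; "joint_velocities": joint speeds; "tau": joint torques, N m; "tool_pos": TCP position; "ee_rot": TCP orientation; "wrist_force": force on the tool from outside, world axes, zero at the start; "ft_torque": the same for the moment, N m; "width": finger opening in m.
Only numpy, scipy, OpenCV 4.12 (cv2) and the standard library are available. Lean on these libraries where they do the work, as an engineer would, in place of code of your own. Each camera call takes 0.05 s, during which the arm holds its last target. There are 200 camera calls.

### The job

The lidded oil pot stands on its ring stand in the way of the reject box's bottom-hinged flap: lift it off by its handle, keep it upright, and set it down gently, flat inside the shallow drip tray on the right. Then pull the flap down all the way, lay the smaller of the two black threaded unions on the open flap and let go of it, and push the flap up until it is fully shut with the union inside the box. Leave the larger union, the grease jar and the screw cap where they are.

Things in the scene. Friction and masses are not known exactly. Their poses are not given: they have to be found in the camera images.
- oil_pot: Loose steel canister with a dark domed lid and a fixed bow handle: 88 mm across, lid top 91 mm up, 146 mm high over the handle, about 0.45 kg. Origin at the centre of its underside, z up. The grip is a black bar 12 mm thick (x), 66 mm long (the pot's y), 16 mm high, its centre 138 mm above the origin on the axis; 39 mm free under it.
- pot_handle (a point): Centre of the pot's grip bar; axes as the pot's (the bar runs along y).
- stand: Fixed dark steel three-legged ring stand, 96 mm across, top 40 mm above the bench, in front of the reject box. Origin at the centre of its foot.
- drip_tray: Fixed shallow square steel tray, 140 x 140 mm, rim 12 mm high, walls 4 mm, floor 4 mm thick (132 mm clear inside). On the bench right of the small control box. Origin at the centre of its underside, axes along its sides.
- reject_box: Fixed grey sheet-metal box, 172 mm wide (y), 145 mm deep, 195 mm high, roofed; its front is closed by the flap. Origin on the bench at the middle of its front, under the hinge line; +x points from the front into the box, so the box spans x 0 to 145 mm.
- flap (a joint): Angle of the flap in rad: 0 upright and shut, 1.4 fully down (80 degrees, the stop). The hinge is stiff, and the flap stays where it is left.
- flap_hinge (a point): Middle of the hinge line, 60 mm above the bench at the box's front; axes turn with the flap: z up the panel, y along the hinge, x to the inner face. Panel 156 mm wide (y), 130 long (z), 6 thick (x 0 to 6), with 21 mm side curbs inside (146 between them) and, at the hinge, a 105 mm shelf square to it that carries what lies in the box. Fully open, the panel rises outward by 10 degrees.
- flap_bar (a point): Centre of the flap's handle: a round steel bar 10 mm thick and 80 mm long along y, on two posts above the panel's free edge, 175 mm from the hinge and 40 mm clear of the edge. Shut it stands on top of the box, 235 mm above the bench, free on both sides.
- union_small: The smaller of two black threaded unions (short tubes with a wide flange): 59 mm across, 40 mm high, standing; the 59 mm part runs from 14 to 40 mm up, below it the neck is 48 mm across. 0.06 kg. Origin at the centre of its underside.
- union_large: The larger union, 69 mm across, 46 mm high; not to be moved. The two may stand in either place.
- grease_jar: Bystander: round jar with lid, 63 mm across, 53 mm high.
- cap_b: Bystander: black screw cap with a hexagon head, 86 mm across, 60 mm high.

How it is judged:
On the way, in this order (a step that is already met when the one before it is completed fails the run):
1. the oil pot stands flat inside the drip tray, let go of, with the flap still shut (horizontal distance between oil_pot and drip_tray below 0.04 m and z of oil_pot in the frame of drip_tray below 0.008 m and angle between oil_pot's own z axis and vertical below 0.08 rad and contact force between oil_pot and the fingers below 0.2 N and value of joint flap below 0.15 rad), for 0.3 s.
2. the flap is pulled all the way down (value of joint flap above 1.25 rad), for 0.2 s.
3. the smaller union lies on the open flap, let go of (value of joint flap above 1.15 rad and z of union_small in the frame of flap_hinge between -0.005 and 0.135 m and x of union_small in the frame of flap_hinge between 0 and 0.08 m and y of union_small in the frame of flap_hinge between -0.075 and 0.075 m and contact force between union_small and the fingers below 0.2 N and linear speed of union_small below 0.05 m/s), for 0.3 s.
At the end, for the whole second after the job is handed in: The flap is shut (under 0.07 rad) with the smaller union anywhere inside the reject box; the oil pot stands upright (within 0.08 rad) and at rest on the floor of the drip tray, its axis within 40 mm of the tray's centre (value of joint flap below 0.07 rad and x of union_small in the frame of reject_box between 0.003 and 0.142 m and y of union_small in the frame of reject_box between -0.083 and 0.083 m and z of union_small in the frame of reject_box between 0.05 and 0.19 m and horizontal distance between oil_pot and drip_tray below 0.04 m and z of oil_pot in the frame of drip_tray below 0.008 m and angle between oil_pot's own z axis and vertical below 0.08 rad and linear speed of oil_pot below 0.02 m/s); the robot touches nothing.
It fails at once if the oil pot is tipped by more than 0.5 rad (angle between oil_pot's own z axis and vertical above 0.5 rad).
It fails at once if the oil pot is dropped (falls faster than 0.5 m/s out of the fingers) (contact force between oil_pot and the fingers below 0.1 N and linear speed of oil_pot above 0.5 m/s).
It fails at once if the oil pot lands on the tray at over 0.35 m/s (contact force between oil_pot and drip_tray above 1 N and linear speed of oil_pot above 0.35 m/s).
It fails at once if the larger union, the grease jar or the screw cap is moved by more than 30 mm (distance of any of union_large, grease_jar, cap_b from where it was at the start of the episode above 0.03 m).
It also fails if it takes over 72 s, if anything falls off the work surface, if the arm or the gripper's body presses on something with over 40 N, if the wrist force passes 120 N, or if a joint passes its speed limit or range.

## Working session

There is one attempt and no reset: what is moved stays moved. The work goes in short steps, each a Python script; the robot and the scene stay as the last script left them, time stands still between calls to the robot, and variables do not carry over. Pictures are saved under pics/ and viewed, about 8 in all and at most 12, crops included, and the job is handed in when it is done.

```bash
mkdir -p pics; cat > h.py <<'E'
import numpy as np, cv2
from station import manip
def shot(name,fn=None):
    c=manip.capture(name)
    if fn: cv2.imwrite('pics/'+fn+'.png',c['pixels'][:,:,::-1])
    return c
def ray(c,u,v):
    K=np.array(c['K']);d=np.linalg.solve(K,[u,v,1.]);d=np.array([d[0],-d[1],-d[2]])
    return np.array(c['position']),np.array(c['attitude'])@d
def onz(c,u,v,z):
    p,d=ray(c,u,v);return p+d*(z-p[2])/d[2]
def proj(c,P):
    q=np.array(c['attitude']).T@(np.array(P)-c['position']);q=np.array([q[0],-q[1],-q[2]]);q=np.array(c['K'])@q;return q[:2]/q[2]
def tri(c1,a,c2,b):
    p,d=ray(c1,*a);q,e=ray(c2,*b)
    s=np.linalg.lstsq(np.stack([d,-e],1),q-p,rcond=None)[0]
    A=p+d*s[0];B=q+e*s[1];return (A+B)/2,np.linalg.norm(A-B)
E
python3 - <<'E'
from h import *
for n in("scene","side","wrist"):
    c=shot(n,n+'0');print(n,{k:v for k,v in c.items() if k!='pixels'})
print(manip.hold_point_z,manip.get_obs())
E
```

```text
scene {'K': array([[527.84125655,   0.        , 322.07107142],
       [  0.        , 527.84125655, 234.33122071],
       [  0.        ,   0.        ,   1.        ]]), 'position': array([0.22625488, 0.72514275, 0.82955038]), 'attitude': array([[-0.89636938,  0.29700748, -0.32910254],
       [-0.44297494, -0.57132921,  0.69090965],
       [ 0.01717944,  0.76509443,  0.64368888]])}
side {'K': array([[463.04562118,   0.        , 315.89635305],
       [  0.        , 463.04562118, 233.13927076],
       [  0.        ,   0.        ,   1.        ]]), 'position': array([0.29506066, 0.84684492, 0.71304871]), 'attitude': array([[-0.95152822,  0.15350945, -0.26651245],
       [-0.30752505, -0.48819794,  0.81675646],
       [-0.004731  ,  0.85912608,  0.51174212]])}
wrist {'K': array([[430.53934415,   0.        , 318.39645421],
       [  0.        , 430.53934415, 239.1525469 ],
       [  0.        ,   0.        ,   1.        ]]), 'position': array([0.07216428, 0.6260092 , 0.37442971]), 'attitude': array([[ 0.24510994, -0.91710728, -0.3143809 ],
       [ 0.9694947 ,  0.23150662,  0.08052773],
       [-0.0010713 , -0.32452877,  0.94587522]])}
0.0187 {'time_s': 0.15, 'qpos': array([ 1.21960882e+00,  2.76980372e-01, -2.75888457e-02,  1.26800606e+00,
        9.48892907e-06,  1.46736704e+00]), 'joint_velocities': array([ 0.00124802, -0.00228799,  0.0040519 , -0.00024672, -0.00211618,
       -0.00181711]), 'tau': array([ 7.31620803e-04, -4.46055400e+01,  2.95639104e+01,  1.04438688e-02,
       -8.57267469e-05,  5.21048165e-07]), 'tool_pos': array([0.15307778, 0.60531831, 0.23039203]), 'ee_rot': array([[-9.69464550e-01,  2.45230710e-01, -6.20892532e-04],
       [ 2.45231420e-01,  9.69463136e-01, -1.66710911e-03],
       [ 1.93106069e-04, -1.76846554e-03, -9.99998418e-01]]), 'wrist_force': array([ 0.23199369,  0.77470718, -0.097227  ]), 'ft_torque': array([-0.01848801,  0.00771885, -0.05396461]), 'width': 0.08520176543290127}
```

View pics/scene0.png

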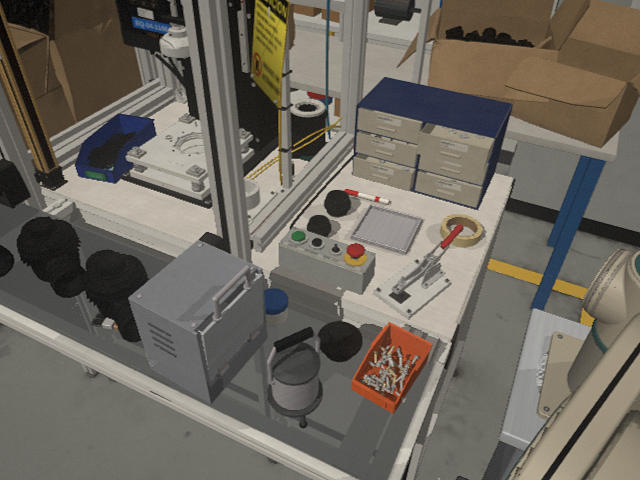

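View pics/side0.png

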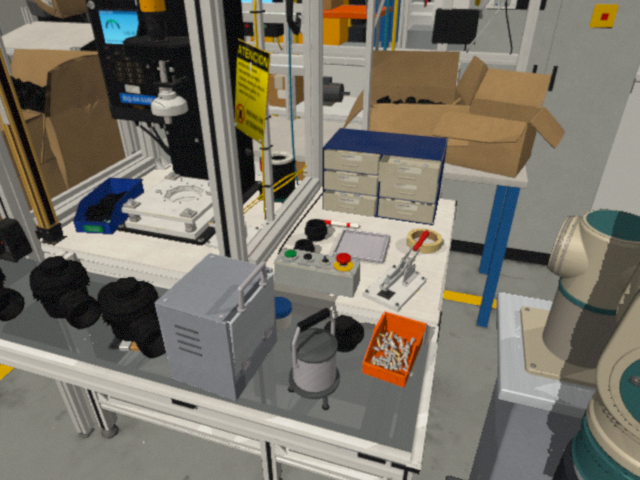

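Scene: pot at about (295,370), box (200,320) with bar (235,290), tray (387,228), unions (338,203) and (318,227), blue jar (275,300), cap (340,342). I'll enlarge the scene picture for measuring.

```bash
python3 - <<'E'
import cv2
a=cv2.imread('pics/scene0.png')
x=cv2.resize(a[235:435,125:365],None,fx=3.3,fy=3,interpolation=cv2.INTER_CUBIC)
x=cv2.resize(a[240:435,125:365],(800,650),interpolation=cv2.INTER_CUBIC)[:600]
cv2.imwrite('pics/c1.png',x)
y=cv2.resize(a[180:270,270:430],(800,450),interpolation=cv2.INTER_CUBIC)
cv2.imwrite('pics/c2.png',y)
E
```

```text
(no output)
```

View pics/c1.png

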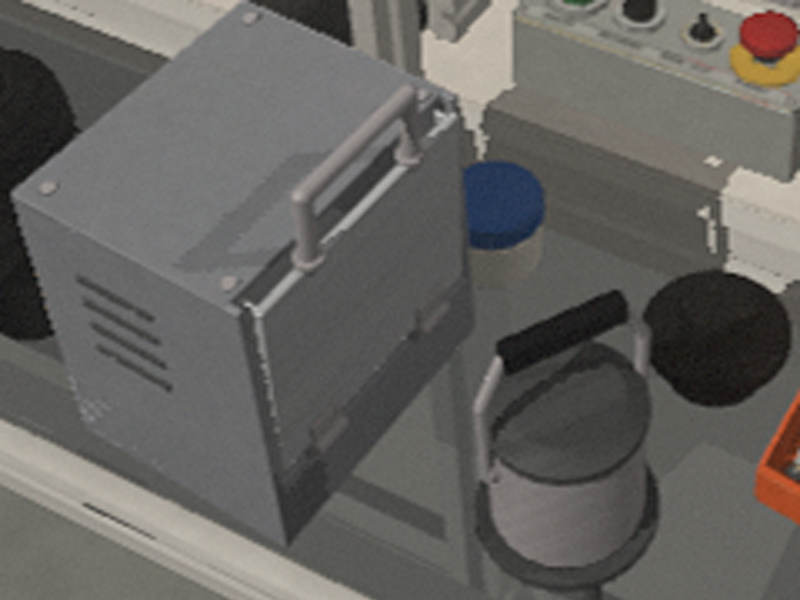

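View pics/c2.png

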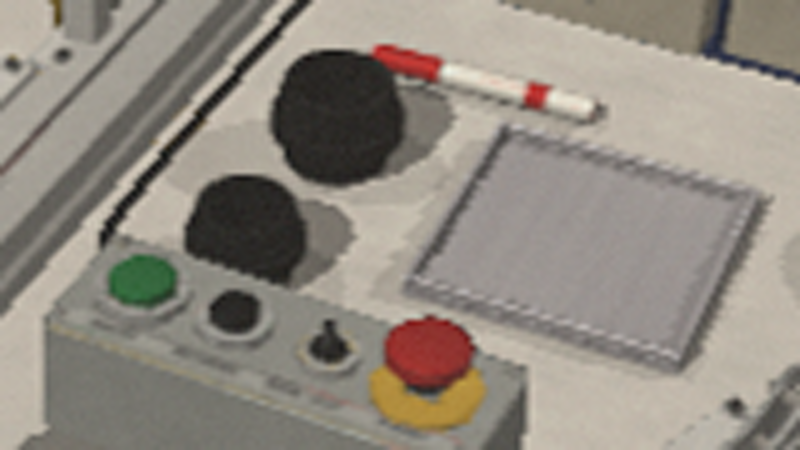

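```bash
python3 - <<'E'
from h import *
c=shot("scene")
C1=lambda u,v,z:onz(c,125+u/3.3333,240+v/3.3333,z)
C2=lambda u,v,z:onz(c,270+u/5,180+v/5,z)
np.set_printoptions(precision=4,suppress=True)
b=[C1(412,92,.235),C1(303,196,.235)];print('bar',b,np.linalg.norm(b[0]-b[1]),(b[0]+b[1])/2)
f=[C1(458,105,.195),C1(242,312,.195)];print('front',f,np.linalg.norm(f[0]-f[1]),(f[0]+f[1])/2)
print('back',C1(15,190,.195),'cornerfoot',C1(288,545,0))
h=[C1(505,355,.178),C1(622,303,.178)];print('handle',h,np.linalg.norm(h[0]-h[1]),(h[0]+h[1])/2)
t=[C2(*p,.012) for p in((505,125),(765,197),(682,365),(410,285))];print('tray',t,np.mean(t,0),[np.linalg.norm(t[i]-t[i-1]) for i in range(4)])
for n,l,r,y,z in(('far',272,404,112,.03),('near',186,306,232,.027)):
  a=C2(l,y,z);d=C2(r,y,z);print(n,a,d,(a+d)/2,np.linalg.norm(a-d))
print('jar',C1(503,195,.053),'cap',C1(718,330,.04))
E
```

```text
bar [array([0.5989, 0.2171, 0.235 ]), array([0.6061, 0.298 , 0.235 ])] 0.08121370371248492 [0.6025 0.2576 0.235 ]
front [array([0.5977, 0.1803, 0.195 ]), array([0.6147, 0.3412, 0.195 ])] 0.161765416821523 [0.6062 0.2607 0.195 ]
back [0.7581 0.3299 0.195 ] cornerfoot [0.6184 0.3395 0.    ]
handle [array([0.5032, 0.2966, 0.178 ]), array([0.4694, 0.2451, 0.178 ])] 0.061625426564432526 [0.4863 0.2709 0.178 ]
tray [array([ 0.5842, -0.3162,  0.012 ]), array([ 0.4457, -0.321 ,  0.012 ]), array([ 0.4409, -0.1823,  0.012 ]), array([ 0.5762, -0.1766,  0.012 ])] [ 0.5118 -0.249   0.012 ] [np.float64(0.1398834717349908), np.float64(0.13855915044083125), np.float64(0.1387612491209338), np.float64(0.13542573403618421)]
far [ 0.6855 -0.2485  0.03  ] [ 0.6261 -0.2796  0.03  ] [ 0.6558 -0.2641  0.03  ] 0.06707997710528749
near [ 0.6814 -0.1463  0.027 ] [ 0.6302 -0.173   0.027 ] [ 0.6558 -0.1597  0.027 ] 0.05772485114553559
jar [0.6169 0.1122 0.053 ] cap [0.4638 0.1361 0.04  ]
```

```bash
python3 - <<'E'
from h import *
np.set_printoptions(precision=4,suppress=True)
c=shot("scene");s=shot("side")
def dark(c,x0,x1,y0,y1,t=45):
    g=c['pixels'][y0:y1,x0:x1].max(2);m=(g<t).astype(np.uint8)
    n,l,st,ce=cv2.connectedComponentsWithStats(m);i=1+np.argmax(st[1:,4]);return ce[i]+[x0,y0],st[i]
a=dark(c,268,320,322,356);b=dark(s,294,333,303,336);print(a,b,tri(c,a[0],s,b[0]), onz(c,*a[0],.178),onz(s,*b[0],.178))
print('lever tip',tri(c,(462,230),s,(437,237)))
print('red btn',tri(c,(355.5,250),s,(344,260)))
K=lambda u,v,z:onz(c,270+u/5,180+v/5,z)
for z in(.06,.08):print('ctl edge',z,K(105,240,z),K(525,370,z),K(45,320,z))
print('ctl foot?',onz(c,281,283,0),onz(c,365,310,0.))
for z in(0,.03):print('post',onz(c,240,265,z))
print('bin',onz(c,400,410,0),onz(c,390,323,0.05))
y=(np.array([.6147,.3412])-[.5977,.1803]);
def R(jx,jy):
    j=np.array([jx,jy,0.]);j/=np.linalg.norm(j);z=np.array([0,0,-1.]);return np.stack([np.cross(j,z),j,z],1)
for n,p,j in(('pot',(.486,.271,.159),(.836,-.549)),('tray',(.512,-.249,.13),(.836,-.549)),('bar',(.6025,.2576,.216),(.995,-.095)),('un',(.656,-.16,.01),(1,0)),('place',(.54,.26,.09),(0,1)),('place2',(.54,.26,.09),(1,0))):
    for sg in(1,-1):
        q=manip.inverse_kinematics(p,R(sg*j[0],sg*j[1]));print(n,sg,q)
E
```

```text
(array([293.0353, 339.2259]), array([  6,   5,  39,  26, 425], dtype=int32)) (array([313.5939, 319.4437]), array([  4,   6,  32,  23, 293], dtype=int32)) (array([0.4856, 0.2769, 0.1841]), np.float64(0.0010061082340739934)) [0.4875 0.2729 0.178 ] [0.4883 0.2701 0.178 ]
lever tip (array([ 0.322 , -0.1734,  0.1243]), np.float64(0.019041808255133758))
red btn (array([ 0.523 , -0.0687,  0.0765]), np.float64(0.0028792716862285073))
ctl edge 0.06 [ 0.693  -0.0882  0.06  ] [ 0.4881 -0.0944  0.06  ] [ 0.6896 -0.0271  0.06  ]
ctl edge 0.08 [ 0.6808 -0.0671  0.08  ] [ 0.4813 -0.0731  0.08  ] [ 0.6775 -0.0076  0.08  ]
ctl foot? [0.6569 0.0252 0.    ] [ 0.4619  0.0136 -0.    ]
post [0.7681 0.018  0.    ]
post [0.7485 0.0436 0.03  ]
bin [0.3169 0.2008 0.    ] [0.3921 0.0651 0.05  ]
pot 1 [ 0.3925  0.205  -0.2762  1.0897  0.      2.5444]
pot -1 [ 0.3925  0.205  -0.2762  1.0897  0.     -0.5972]
tray 1 [-0.5662  0.2518 -0.2827  1.0364  0.      1.5857]
tray -1 [-0.5662  0.2518 -0.2827  1.0364  0.     -1.5559]
bar 1 [0.3054 0.3375 0.0236 1.257  0.     1.9714]
bar -1 [ 0.3054  0.3375  0.0236  1.257   0.     -1.1702]
un 1 [-0.3349  0.5396 -0.1394  0.8917  0.      1.2359]
un -1 [-0.3349  0.5396 -0.1394  0.8917  0.     -1.9057]
place 1 [ 0.3409  0.3389 -0.2575  0.9744  0.      0.3409]
place -1 [ 0.3409  0.3389 -0.2575  0.9744  0.     -2.8007]
place2 1 [ 0.3409  0.3389 -0.2575  0.9744  0.      1.9117]
place2 -1 [ 0.3409  0.3389 -0.2575  0.9744  0.     -1.2299]
```

```bash
cat >> h.py <<'E'
np.set_printoptions(precision=4,suppress=True)
def R(jx,jy):
    j=np.array([jx,jy,0.]);j/=np.linalg.norm(j);z=np.array([0,0,-1.]);return np.stack([np.cross(j,z),j,z],1)
def st(t=''):
    o=manip.get_obs();print(t,round(o['time_s'],2),o['tool_pos'],o['wrist_force'],round(o['width'],4))
E
python3 - <<'E'
from h import *
manip.move_ptp([.487,.272,.27],R(.836,-.549));st()
c=shot('wrist','w1')
for P in([.487,.272,.178],[.487+.33*.549/5,.272+.033*.836,.178]):print(proj(c,P))
E
```

```text
2.02 [0.4866 0.2727 0.2699] [0.4149 0.2143 0.7067] 0.0854
[319.4448 244.57  ]
[347.1782 170.9747]
```

View pics/w1.png

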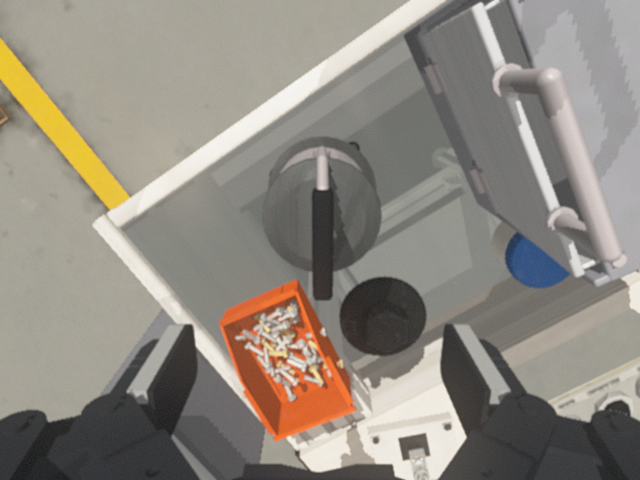

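Handle spans (323,190)-(323,298), centre within 3 px of the prediction and aligned with the jaws. Grasp and carry.

```bash
python3 - <<'E'
from h import *
manip.movel([.488,.273,.158],vel=.12);st()
manip.grip(0.0,60);st('grip')
p=manip.get_obs()['tool_pos'];print(p)
manip.movel([p[0],p[1],.20],vel=.1);st('lift')
manip.movel([p[0],p[1],.275],vel=.15);st('lift')
manip.movel([.512,-.249,.275],vel=.2);st('over')
c=shot('side','s2')
print(proj(c,[.512,-.249,.275]))
E
```

```text
3.16 [0.4887 0.2733 0.1589] [-0.1888  0.2709  0.0767] 0.0855
grip 3.83 [0.4885 0.2729 0.1582] [ 1.5454 -0.6799  0.1325] 0.0109
[0.4885 0.2729 0.1582]
lift 4.39 [0.4879 0.2727 0.1993] [-0.9696  0.5999 -4.4121] 0.0109
lift 5.04 [0.4878 0.2726 0.2738] [-0.1392 -0.9413 -5.4915] 0.0112
over 7.8 [ 0.512  -0.2483  0.275 ] [-0.2843 -0.5157 -5.4302] 0.011
[368.0807 157.6244]
```

View pics/s2.png

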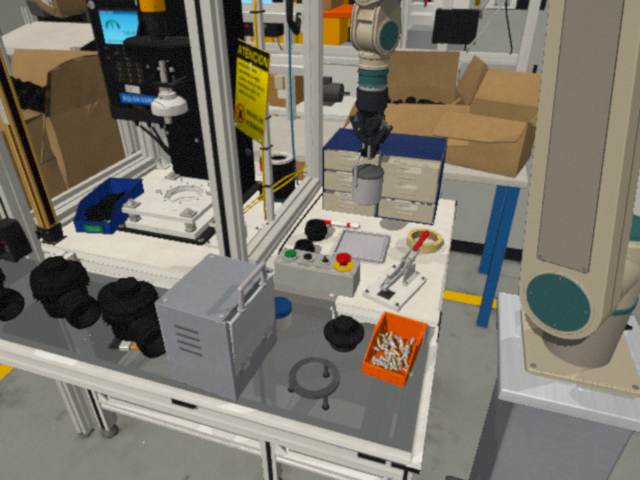

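The pot hangs upright at (368,185), above the tray (362,245). Set down.

```bash
python3 - <<'E'
from h import *
manip.movel([.512,-.249,.135],vel=.12);st()
print(manip.movel([.512,-.249,.112],vel=.025,threshold=2.5));st('touch')
z=manip.get_obs()['tool_pos'][2]
if z<.128: 
    manip.grip(.05);manip.pause(.2);st('open')
    manip.grip(.085)
    manip.movel([.512,-.249,.26],vel=.15);manip.pause(.1)
    c=shot('wrist','w2');print([proj(c,P) for P in([.512,-.249,.142],[.512,-.249,.004])])
st()
E
```

```text
9.17 [ 0.5128 -0.2495  0.136 ] [-0.165  -0.2897 -4.8231] 0.0112
True
touch 9.75 [ 0.5123 -0.2492  0.1221] [ 1.5671 -1.1407  5.34  ] 0.0111
open 10.41 [ 0.5101 -0.2478  0.1199] [-0.3987 -0.4097 -1.2248] 0.0502
[array([321.0286, 231.0733]), array([321.1964, 186.2138])]
 12.08 [ 0.5113 -0.2486  0.2586] [-0.1624  0.9642 -1.0436] 0.0851
```

View pics/w2.png

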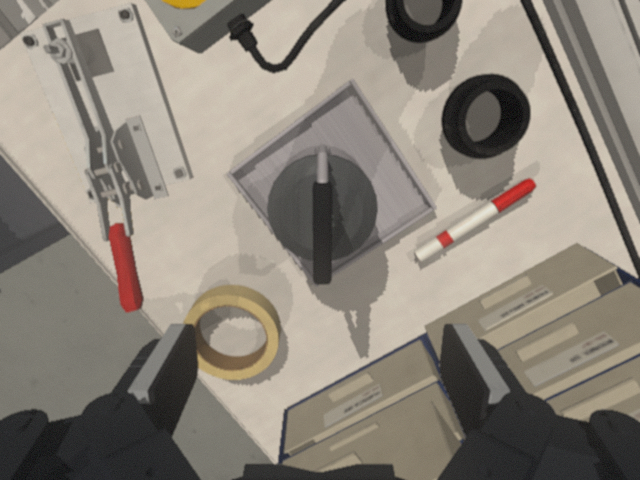

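Pot stands in the tray, centred, free of the fingers; both unions are visible (424,10) and (487,115). Now the flap bar.

```bash
python3 - <<'E'
from h import *
ex=np.array([.995,-.095,0]);ex/=np.linalg.norm(ex)
manip.move_ptp([.6025,.2576,.31],R(.995,-.095));manip.grip(.05)
manip.movel([.6025,.2576,.217],vel=.15);st()
manip.grip(0,80);st('grip')
p=manip.get_obs()['tool_pos'];b=p+[0,0,.0187];b[2]=.235
H=b-ex*.003;H[2]=.06
np.save('H.npy',np.array([H,ex]));print('H',H)
off=p[2]-.235
for a in np.radians([8,18,28,38,48,58,68,76,81]):
    B=H+ex*(.003*np.cos(a)-.175*np.sin(a))+np.array([0,0,.175*np.cos(a)+.003*np.sin(a)])
    manip.movel(B+[0,0,off],vel=.09);st(round(np.degrees(a)))
    if np.abs(manip.get_obs()['wrist_force']).max()>70: print('force stop');break
c=shot('side','s3')
print(proj(c,B))
E
```

```text
15.17 [0.6031 0.2578 0.2179] [0.3773 1.0737 0.5076] 0.0503
grip 15.63 [0.6036 0.2578 0.2185] [ 0.9977 -1.0452  4.4172] 0.0072
H [0.6006 0.2581 0.06  ]
8 16.04 [0.5771 0.2598 0.2161] [-1.7519 -0.5126 -1.4981] 0.0071
18 16.53 [0.5484 0.2621 0.2085] [  2.9926  -1.966  -13.1564] 0.0071
28 17.02 [0.523  0.2641 0.1969] [ 10.0172  -2.5066 -21.7902] 0.0072
38 17.52 [0.5003 0.2659 0.1815] [ 15.8901  -6.1997 -22.4484] 0.0069
48 18.01 [0.4804 0.2675 0.1628] [ 18.5341  -9.3253 -20.681 ] 0.0068
58 18.5 [0.4634 0.269  0.1404] [ 20.5725 -11.6651 -16.6506] 0.0068
68 18.99 [0.45   0.27   0.1145] [ 19.6182 -14.7879 -10.9013] 0.0071
76 19.42 [0.4424 0.2707 0.0919] [ 18.248  -16.0026  -8.1897] 0.0069
81 19.73 [0.4406 0.2723 0.0795] [ 14.8643 -16.402    3.0099] 0.0067
[344.9268 365.5436]
```

View pics/s3.png

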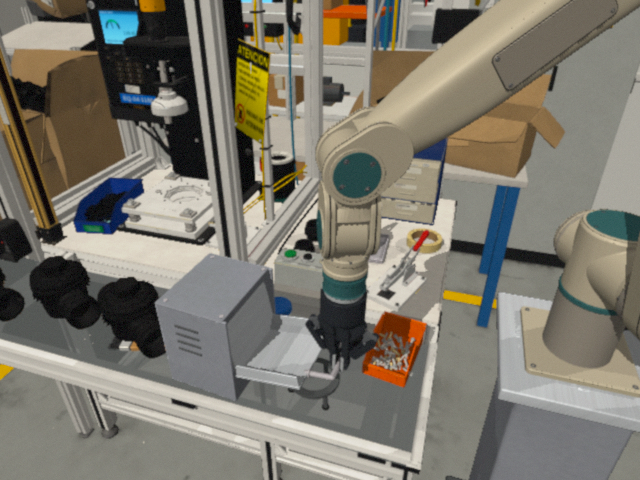

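The flap is down nearly level at (285,350), with the bar between the fingers. I'll press to the stop, release and look.

```bash
python3 - <<'E'
from h import *
p=manip.get_obs()['tool_pos']
print(manip.movel(p+[.003,-.002,-.012],vel=.03,threshold=25));st('press')
manip.grip(.035);manip.pause(.1);st('open')
p=manip.get_obs()['tool_pos']
manip.movel([p[0],p[1],.27],vel=.18);manip.grip(.085)
c=shot('wrist','w3');H,ex=np.load('H.npy')
np.save('w3c.npy',np.array([c['K'],c['attitude'],np.tile(c['position'],(3,1))]))
ey=np.array([-ex[1],ex[0],0])
for H0 in(H,H+[.005,0,0]):
  for l,y in((.13,.078),(.13,-.078),(.175,.04),(.175,-.04)):
    print(proj(c,H0-ex*l*np.cos(.1745)+ey*y+[0,0,l*np.sin(.1745)]))
st()
E
```

```text
True
press 20.07 [0.4407 0.2721 0.0795] [-1.4552 -2.2515  5.4657] 0.0069
open 20.55 [0.4379 0.2702 0.0759] [ 0.034   0.3047 -0.3848] 0.0352
[362.537  92.781]
[356.7647 286.9435]
[302.2411 147.3338]
[303.7359 248.6316]
[369.3817  92.0726]
[362.6399 286.3867]
[308.9671 146.6523]
[309.9456 248.0308]
 22.38 [0.4379 0.2702 0.27  ] [ 0.7177  0.0678 -0.804 ] 0.0852
```

View pics/w3.png

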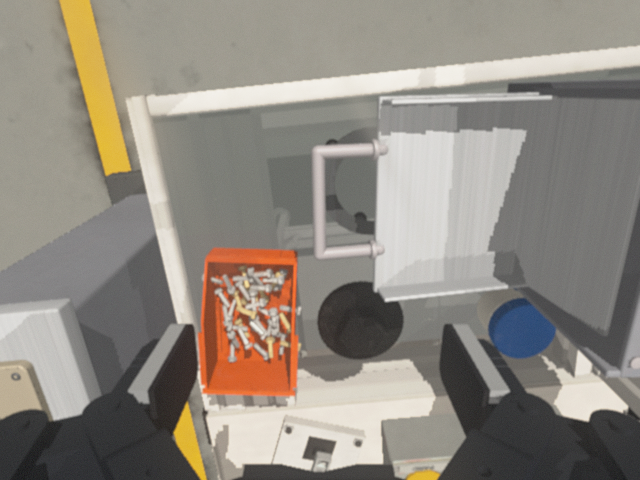

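The flap is fully down: bar at (319,150)-(320,252), panel edge at x≈378. The spacing of the bar's ends fits the 80° height. I'll fix the hinge from this and fetch the union.

```bash
python3 - <<'E'
from h import *
d=np.load('w3c.npy');c=dict(K=d[0],attitude=d[1],position=d[2][0])
b0,b1=onz(c,319,150,.0904),onz(c,320,252,.0904);print(b0,b1,np.linalg.norm(b0-b1))
e0,e1=onz(c,379,100,.0826),onz(c,375,296,.0826);print(e0,e1,np.linalg.norm(e0-e1))
ey=(b0-b1+e0-e1);ey/=np.linalg.norm(ey);ex=np.array([ey[1],-ey[0],0])
B=(b0+b1)/2;E=(e0+e1)/2
print('ex',ex,'H from bar',B+ex*.1723,'H from edge',E+ex*.128)
H=(B+ex*.1723+E+ex*.128)/2;H[2]=.06;print(H);np.save('H2.npy',np.array([H,ex]))
manip.move_ptp([.600,-.160,.22],R(1,0));manip.pause(.1)
c=shot('wrist','w4');st()
print(proj(c,[.656,-.160,.04]))
g=c['pixels'].max(2);m=(g<60).astype(np.uint8);m[300:]=0
n,l,s,ce=cv2.connectedComponentsWithStats(m)
for i in range(1,n):
    if s[i,4]>800:
        k,r=cv2.minEnclosingCircle(np.argwhere(l==i)[:,::-1].astype(np.float32));print(s[i],ce[i],k,r,onz(c,*k,.04),2*r/430*(c['position'][2]-.04))
E
```

```text
[0.445  0.3111 0.0904] [0.4379 0.2304 0.0904] 0.08098776528425075
[0.4923 0.3417 0.0826] [0.4807 0.1825 0.0826] 0.15967608653854035
ex [ 0.997  -0.0774  0.    ] H from bar [0.6132 0.2574 0.0904] H from edge [0.6141 0.2522 0.0826]
[0.6137 0.2548 0.06  ]
 24.22 [ 0.6002 -0.1588  0.2203] [ 0.6446 -0.0242  0.9708] 0.0854
[389.753  207.5404]
[ 548    0   73   56 2382] [584.3812  17.6373] (586.0, 20.627273559570312) 39.76797866821289 [ 0.7821 -0.0289  0.04  ] 0.06001977694218164
[ 358  178   52   66 1412] [378.5234 216.6636] (389.5, 210.5) 34.677181243896484 [ 0.6559 -0.1624  0.04  ] 0.052336496672532616
```

View pics/w4.png

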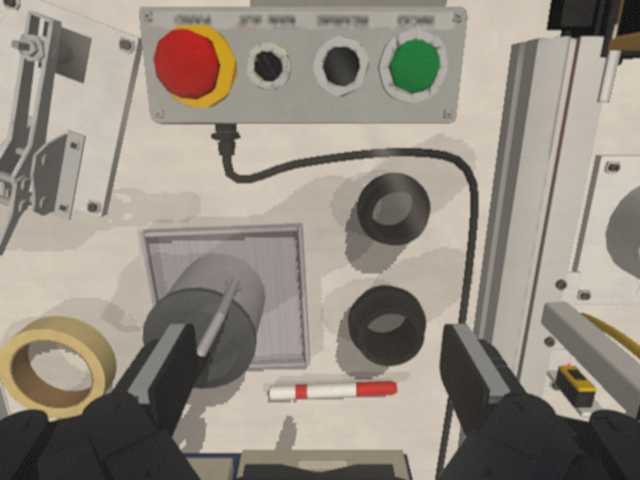

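Small union's top rim centre ≈(395,206), large at (387,325): about 4 mm beyond my estimate in x. Grasp along x, 75 mm open, clear of the rail at x≈485.

```bash
python3 - <<'E'
from h import *
H,ex=np.load('H2.npy');ey=np.array([-ex[1],ex[0],0])
manip.grip(.075)
manip.movel([.6595,-.159,.12],vel=.18)
print(manip.movel([.6595,-.159,.009],vel=.1,threshold=8));st()
manip.grip(0,30);st('grip')
p=manip.get_obs()['tool_pos']
manip.movel([p[0],p[1],.22],vel=.18);st('lift')
w=manip.get_obs()['width']
if .05<w<.065:
    q=H-ex*.08*np.cos(.1745);q[2]=.24
    manip.move_ptp(q,R(*ey[:2]));st('above')
    q[2]=.12;manip.movel(q,vel=.15);st()
    q[2]=.084;print(manip.movel(q,vel=.03,threshold=2.5));st('touch')
c=shot('scene','s5')
E
python3 -c "
import cv2;a=cv2.imread('pics/s5.png');cv2.imwrite('pics/s5c.png',cv2.resize(a[180:440,120:440],(738,600)))"
```

```text
False
 26.54 [ 0.6604 -0.1593  0.0099] [-0.0662  0.3107  0.152 ] 0.075
grip 26.85 [ 0.6603 -0.1593  0.0105] [-1.217   0.5485  6.3114] 0.0572
lift 28.18 [ 0.6594 -0.159   0.2183] [-0.5977  0.483  -0.8141] 0.0572
above 29.79 [0.5356 0.2602 0.2398] [ 0.6378  0.2964 -0.8731] 0.0569
 30.74 [0.5361 0.2611 0.1209] [ 0.6429  0.4076 -0.5654] 0.0572
True
touch 31.62 [0.5355 0.2608 0.0915] [ 0.1808 -0.9688  3.7785] 0.0572
```

View pics/s5c.png

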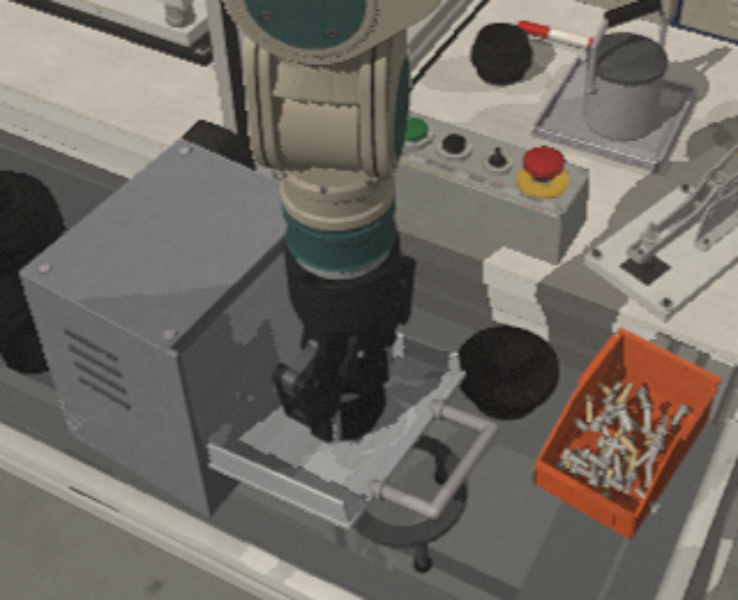

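Union rests on the panel at (345,415) between the fingers. Release, check, then grip the bar again.

```bash
python3 - <<'E'
from h import *
H,ex=np.load('H2.npy')
manip.grip(.08);manip.pause(.2)
p=manip.get_obs()['tool_pos'];manip.movel([p[0],p[1],.24],vel=.15);manip.pause(.3)
manip.move_ptp([.4415,.2708,.24],R(*ex[:2]));st()
manip.grip(.045)
c=shot('wrist','w6');print(proj(c,[.4415,.2708,.0904]))
E
```

```text
35.14 [0.4417 0.2709 0.2401] [ 0.3695 -0.1971 -0.0463] 0.0799
[317.9457 216.706 ]
```

View pics/w6.png

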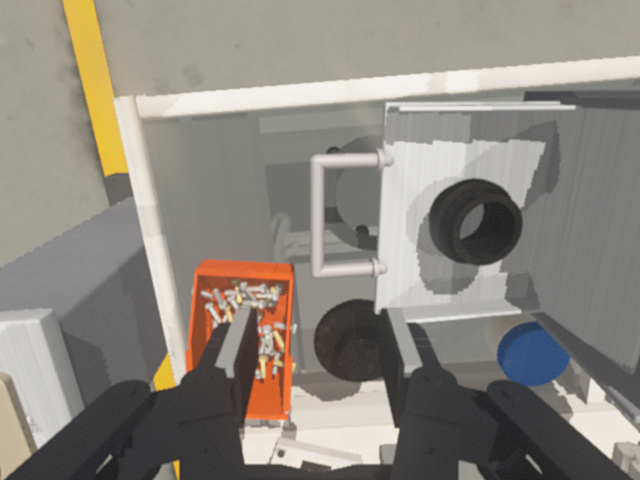

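Union lies free on the panel (475,222); the bar centre (317,216) matches the prediction (318,217). Close.

```bash
python3 - <<'E'
from h import *
H,ex=np.load('H2.npy')
manip.movel([.4415,.2708,.074],vel=.15);manip.grip(0,80);st('grip')
p0=manip.get_obs()['tool_pos'];p1=np.array([.6050,.2578,.2185])
for a in np.radians([70,60,50,40,30,20,10,4,0]):
    f=(np.sin(np.radians(80))-np.sin(a))/np.sin(np.radians(80)); g=(np.cos(a)-np.cos(1.396))/(1-np.cos(1.396))
    P=np.array([p0[0]+(p1[0]-p0[0])*f,p0[1]+(p1[1]-p0[1])*f,p0[2]+(p1[2]-p0[2])*g])
    manip.movel(P,vel=.09);st(round(np.degrees(a)))
    if np.abs(manip.get_obs()['wrist_force']).max()>80: print('force stop');break
print(manip.movel(P+ex*.012,vel=.03,threshold=20));st('push')
E
```

```text
grip 37.32 [0.4403 0.2712 0.0749] [-4.0054 -0.0439  5.7544] 0.0071
70 37.81 [0.4484 0.2706 0.1047] [-0.7247  0.5084  1.7671] 0.007
60 38.29 [0.4611 0.2696 0.1323] [ 1.1414 -0.1558  1.1335] 0.0069
50 38.77 [0.4775 0.2683 0.1562] [ 5.7911  0.8496 -5.9808] 0.0068
40 39.26 [0.4977 0.2667 0.1777] [ 4.6544  1.4175 -5.2726] 0.0072
30 39.73 [0.5217 0.2649 0.1959] [ 1.3835  2.4346 -1.8715] 0.0069
20 40.21 [0.5481 0.2627 0.2096] [-1.8201  1.6648  6.281 ] 0.0069
10 40.68 [0.5774 0.2606 0.2189] [-1.4828  2.4054  9.1955] 0.0071
4 41.02 [0.5958 0.2592 0.2207] [0.7001 2.6667 5.9792] 0.0068
0 41.31 [0.6074 0.2583 0.2214] [0.5177 1.6627 6.046 ] 0.0071
False
push 41.86 [0.6147 0.2577 0.2214] [-9.4794  2.4146 12.5879] 0.0067
```

```bash
python3 - <<'E'
from h import *
manip.grip(.05);manip.pause(.1);st('open')
p=manip.get_obs()['tool_pos'];manip.movel([p[0],p[1],.32],vel=.15)
manip.move_ptp([.45,.0,.32],R(1,0));manip.pause(.2);st()
c=shot('scene','s7')
a=cv2.cvtColor(c['pixels'],cv2.COLOR_RGB2BGR)
x=cv2.resize(a[235:400,120:330],(800,628))[:560]
cv2.imwrite('pics/s7c.png',cv2.resize(a[180:400,120:440],(800,550),interpolation=cv2.INTER_CUBIC))
E
```

```text
open 42.44 [0.617  0.2566 0.2181] [-0.5619 -0.4642  0.224 ] 0.05
 44.63 [0.4508 0.0005 0.3199] [-0.1483 -0.0831  0.4639] 0.0499
```

The viewer's picture limit is reached, so I'll check by numbers: match the bar and box against the initial picture, and the pot and bystanders too.

```bash
python3 - <<'E'
from h import *
a=cv2.imread('pics/scene0.png');
for n in('scene','side'):
    c=shot(n); b=cv2.cvtColor(c['pixels'],cv2.COLOR_RGB2BGR); a=cv2.imread(f'pics/{n}0.png'); cv2.imwrite(f'pics/end_{n}.png',b)
    R_=dict(scene=dict(bar=(210,256,262,322),boxroof=(140,200,255,300),panel=(205,262,290,370),jar=(262,292,285,320),cap=(318,362,320,362),big=(322,354,188,218)),
            side=dict(bar=(234,274,260,312),boxroof=(170,230,265,300),panel=(235,275,300,370),jar=(270,295,292,320),cap=(333,366,315,352),big=(303,332,217,240)))[n]
    for k,(x0,x1,y0,y1) in R_.items():
        r=cv2.matchTemplate(b[y0-12:y1+12,x0-12:x1+12],a[y0:y1,x0:x1],cv2.TM_CCOEFF_NORMED)
        _,v,_,l=cv2.minMaxLoc(r);print(n,k,round(v,3),(l[0]-12,l[1]-12),'at0',round(float(r[12,12]),3))
# any small union outside: dark blobs in scene near flap front
c=shot('scene');print(proj(c,[.603,.2576,.235]),proj(c,[.615,.2576,.235]))
# pot handle black pixels
g=c['pixels'].max(2)
u,v=proj(c,[.512,-.249,.142]).astype(int);m=g[v-25:v+25,u-30:u+30]<45;print('pot handle exp',u,v,m.sum(),(np.argwhere(m).mean(0)[::-1]+[u-30,v-25]))
E
```

```text
scene bar 0.734 (-4, -1) at0 0.253
scene boxroof 0.982 (0, 0) at0 0.982
scene panel 0.768 (-3, -2) at0 0.348
scene jar 0.975 (0, 0) at0 0.975
scene cap 0.972 (0, 0) at0 0.972
scene big 0.976 (0, 0) at0 0.976
side bar 0.736 (-3, -1) at0 0.458
side boxroof 0.969 (0, 0) at0 0.969
side panel 0.828 (-3, -1) at0 0.592
side jar 0.981 (0, 0) at0 0.981
side cap 0.933 (0, 0) at0 0.933
side big 0.985 (0, 0) at0 0.985
[232.4944 282.5973] [226.1083 280.112 ]
pot handle exp 393 183 354 [397.1497 171.1073]
```

```bash
python3 - <<'E'
from h import *
a=cv2.imread('pics/s5.png');b=cv2.imread('pics/end_scene.png')
x0,x1,y0,y1=370,412,178,242
r=cv2.matchTemplate(b[y0-12:y1+12,x0-12:x1+12],a[y0:y1,x0:x1],cv2.TM_CCOEFF_NORMED);print('pot',cv2.minMaxLoc(r))
manip.grip(0,40);manip.move_ptp([.54,.257,.30],R(0,1));manip.movel([.565,.257,.222],vel=.15)
print(manip.movel([.595,.257,.222],vel=.03,threshold=4));st('near')
print(manip.movel([.63,.257,.222],vel=.03,threshold=35));st('push')
p=manip.get_obs()['tool_pos'];manip.movel([.56,.257,.222],vel=.15);manip.movel([.54,.257,.32],vel=.15)
manip.move_ptp([.45,.0,.32],R(1,0));manip.pause(.2);st()
a=cv2.imread('pics/end_scene.png');c=shot('scene');e=cv2.cvtColor(c['pixels'],cv2.COLOR_RGB2BGR);cv2.imwrite('pics/end2.png',e)
for x0,x1,y0,y1 in((210,256,262,322),(205,262,290,370)):
    r=cv2.matchTemplate(e[y0-12:y1+12,x0-12:x1+12],a[y0:y1,x0:x1],cv2.TM_CCOEFF_NORMED);print(cv2.minMaxLoc(r))
E
```

```text
pot (-0.09835129231214523, 0.9642158150672913, (24, 3), (12, 12))
False
near 48.27 [0.5948 0.257  0.222 ] [-0.4959  0.5685  0.1715] -0.0002
True
push 48.92 [0.5981 0.2568 0.2212] [-1.1456  0.1974  1.0829] 0.0
 51.4 [0.4505 0.0007 0.3198] [-0.3607 -0.6817  0.0087] 0.0004
(0.056872136890888214, 0.9937519431114197, (0, 4), (12, 12))
(0.027698837220668793, 0.9909656047821045, (21, 24), (12, 12))
```

```bash
python3 - <<'E'
from h import *
for f in('pics/scene0.png','pics/s5.png','pics/end2.png'):
    g=cv2.imread(f).max(2)[250:470,130:440];m=(g<45).astype(np.uint8)
    n,l,s,ce=cv2.connectedComponentsWithStats(m);print(f,[(s[i][4],(ce[i]+[130,250]).round()) for i in range(1,n) if s[i][4]>100])
manip.close_job()
E
```

```text
pics/scene0.png [(np.int32(462), array([136., 274.])), (np.int32(203), array([133., 329.])), (np.int32(1334), array([340., 341.])), (np.int32(425), array([293., 339.]))]
pics/s5.png [(np.int32(460), array([136., 274.])), (np.int32(2851), array([271., 328.])), (np.int32(203), array([133., 329.])), (np.int32(1328), array([340., 341.])), (np.int32(102), array([309., 378.]))]
pics/end2.png [(np.int32(459), array([136., 274.])), (np.int32(203), array([133., 329.])), (np.int32(1307), array([339., 341.]))]
the job is handed in; nothing more can be done
```

The job is handed in at about 51 s of the 72 s allowed, and my last checks show every step done.

- **Pot:** I lifted it by its handle and set it down in the drip tray. The close-up showed it within about 2 mm of where I aimed, at the tray's centre. It had not moved in the last check.
- **Flap and union:** I pulled the flap to its stop, and a picture showed the smaller union lying free on it before I pushed the flap shut.
- **Flap shut:** A second push of 35 N on the bar did not move it, so I take it to be at its stop. The bar stands about 8 mm further in than in the first picture, so the flap was probably slightly ajar at the start.
- **Union inside:** I did not see it directly, because the box is closed. No new dark object shows on the bench in front of the box.
- **Bystanders:** The larger union, grease jar and screw cap matched their starting pixels. This was checked just before the second push on the bar.

**Disagreements and limits:**
- One dark-pixel check placed the pot's handle 12 px off. I put that down to the background, since matching the pot against an earlier picture showed no shift.
- My estimates of the hinge position differed by about 1 cm between shut and open, which fits the flap being ajar at the start.
- The picture viewer reached its limit of 12, so the last checks were numerical only.

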